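Load two sample tubes into the inclined label scanners to the depth band

TASK

Load both sample tubes for label scanning: take each tube from its foot block and slide it, cap up, into the leaning sleeve whose bore matches its thickness (wide tube in the wide sleeve, slim tube in the slim one). Push each one down until its black band is level with the rim of the sleeve's mouth, no further, since the plunger inside does not come back up, and let go. Leave the carton, the label roll and the bottle where they are.

Things in the scene. Friction and masses are not known exactly. Their poses are not given: they have to be found in the camera images.
- wide_tube_mid (a point): centre, half-way up, of the wide sample tube: clear plastic, flat bottom, 130 mm long, body 30 mm in diameter, red screw cap 36 mm in diameter over its top 26 mm (grip it there). z runs along the tube to the cap; bottom 65 mm below this point, cap's top 65 mm above. Starts upright in its foot block.
- wide_foot: fixed white block, 70 x 70 x 40 mm, in which the wide tube starts; origin at the centre of its underside, on the table. The tube's lowest 30 mm stand in a loose well, its bottom 10 mm above the table: lift it 35 mm or more straight up to free it.
- wide_tube_band (a point): centre, on the tube's axis, of the black depth band (4 mm wide, printed, not raised) around the wide tube: 75 mm above its bottom, 10 mm above its half-way point, 55 mm below the cap's top; z towards the cap.
- wide_scanner_mouth (a point): centre of the mouth of the wide leaning sleeve: round bore 34 mm, flaring to 46 mm over the last 10 mm up to the rim; outside 50 mm, at the rim 62 mm; 125 mm long; rim's centre (this point) 145 mm above the table. z points out of the bore along its axis, 30 degrees from vertical, leaning roughly towards the robot (the stand's own -x).
- wide_scanner: fixed white and grey stand of the wide sleeve; origin on the table straight below the centre of the mouth. It reaches from 40 mm in front of the mouth (its -x) to 110 mm behind, 100 mm wide; only the sleeve's rim reaches up to the mouth's height, nothing rises past its mouth plane.
- wide_scanner_plunger (a joint): how far (m) the rubber plunger in the wide sleeve is pushed down: its top is 35 mm + this value below the mouth, along the bore. It takes about 5 N, stays where left (no spring back) and carries the tube. It starts at 0 to 0.022; the tube's band is level with the mouth at 0.040; it can go too far, to 0.060.
- slim_tube_mid (a point): centre, half-way up, of the slim sample tube: clear plastic, flat bottom, 130 mm long, body 20 mm in diameter, red screw cap 26 mm in diameter over its top 26 mm (grip it there). z runs along the tube to the cap; bottom 65 mm below this point, cap's top 65 mm above. Starts upright in its foot block.
- slim_foot: fixed white block, 70 x 70 x 40 mm, in which the slim tube starts; origin at the centre of its underside, on the table. The tube's lowest 30 mm stand in a loose well, its bottom 10 mm above the table: lift it 35 mm or more straight up to free it.
- slim_tube_band (a point): centre, on the tube's axis, of the black depth band (4 mm wide, printed, not raised) around the slim tube: 75 mm above its bottom, 10 mm above its half-way point, 55 mm below the cap's top; z towards the cap.
- slim_scanner_mouth (a point): centre of the mouth of the slim leaning sleeve: round bore 24 mm, flaring to 36 mm over the last 10 mm up to the rim; outside 40 mm, at the rim 52 mm; 125 mm long; rim's centre (this point) 145 mm above the table. z points out of the bore along its axis, 30 degrees from vertical, leaning roughly towards the robot (the stand's own -x).
- slim_scanner: fixed white and grey stand of the slim sleeve; origin on the table straight below the centre of the mouth. It reaches from 40 mm in front of the mouth (its -x) to 110 mm behind, 100 mm wide; only the sleeve's rim reaches up to the mouth's height, nothing rises past its mouth plane.
- slim_scanner_plunger (a joint): how far (m) the rubber plunger in the slim sleeve is pushed down: its top is 35 mm + this value below the mouth, along the bore. It takes about 5 N, stays where left (no spring back) and carries the tube. It starts at 0 to 0.022; the tube's band is level with the mouth at 0.040; it can go too far, to 0.060.
- carton: bystander: plain cardboard kit carton 120 x 80 x 110 mm; origin at the centre of its underside
- label_roll: bystander: roll of paper labels lying flat, 90 mm across, 50 mm high; origin at the centre of its underside
- sanitiser: bystander: white bottle, 60 mm across, 130 mm tall; origin at the centre of its underside
Mind the look-alikes: they are no part of the job. Leave any purple look-alike of the part that bears slim_tube_mid alone. What is shaped like the part that bears wide_tube_mid but blue is not meant.

How it is judged:
At the end, for the whole second after the job is handed in: Each tube is at rest in the sleeve of its own size, in line with the bore (within 0.10 rad, and the band's centre within 5 mm of the bore's axis each way), with the centre of its black band within 5 mm of the mouth, measured along the bore (z of wide_tube_band in the frame of wide_scanner_mouth between -0.005 and 0.005 m and x of wide_tube_band in the frame of wide_scanner_mouth between -0.005 and 0.005 m and y of wide_tube_band in the frame of wide_scanner_mouth between -0.005 and 0.005 m and angle between the z axis of wide_tube_band and the z axis of wide_scanner_mouth, either way round below 0.1 rad and linear speed of each of wide_tube, slim_tube below 0.02 m/s and z of slim_tube_band in the frame of slim_scanner_mouth between -0.005 and 0.005 m and x of slim_tube_band in the frame of slim_scanner_mouth between -0.005 and 0.005 m and y of slim_tube_band in the frame of slim_scanner_mouth between -0.005 and 0.005 m and angle between the z axis of slim_tube_band and the z axis of slim_scanner_mouth, either way round below 0.1 rad); the robot touches nothing.
It fails at once if the carton is pushed more than 20 mm or tipped over (distance of carton from where it was at the start of the episode above 0.02 m or angle between carton's own z axis and vertical above 0.35 rad).
It fails at once if the label roll is pushed more than 20 mm or tipped over (distance of label_roll from where it was at the start of the episode above 0.02 m or angle between label_roll's own z axis and vertical above 0.35 rad).
It fails at once if the sanitiser is pushed more than 20 mm or tipped over (distance of sanitiser from where it was at the start of the episode above 0.02 m or angle between sanitiser's own z axis and vertical above 0.35 rad).
It also fails if it takes over 67 s, if anything falls off the work surface, if the arm or the gripper's body presses on something with over 40 N, if the wrist force passes 120 N, or if a joint passes its speed limit or range.

ROBOT

A 6-joint arm with a two-finger parallel gripper is mounted at the origin on the work surface. World frame = base frame: x ahead of the robot, y to its left, z up, the work surface at z = 0. Lengths are in m, angles in rad, forces in N, time in s.
With the tool pointing down it reaches from about 0.275 to 0.975 m from the base axis. Payload 8.4 kg.
Tool frame: the origin (TCP) lies on the centre line of the jaws, within the pads' length; the fingertips stand 22 mm ahead of it and the grasp point (between the pads) lies 3 mm ahead of it; z points along the fingers, y is the direction in which the jaws open and shut (so a half turn about z gives the same grasp; the last joint's range is limited). The gripper opens to 92 mm and grips with 3 to 60 N. Pads are 20 mm wide; open, the fingers measure 128 mm over their backs; the gripper's body (75 mm by 189 mm) begins 69 mm behind the grasp point.
Start: joints at [-1.304, 0.353, 1.633, -0, 1.155, -0.002], TCP at [0.166, -0.603, 0.237] pointing down, gripper open.
Joint ranges: [-2.63, 2.63], [-0.92, 2.1], [0.06, 2.66], [-1.3, 4.44], [0, 2.69], [-3.02, 3.02]. Speed limits (rad/s): [2.22, 2.22, 2.79, 3.14, 3.14, 3.14].

INTERFACE

Orientations are given as a unit quaternion [w, x, y, z].
In Python, from plant import sense, capture, close_job, outline_of gives the robot as it stands.
- The arm moves only by the shell command python3 -m pendant 'ROWS' [OPENING] [FORCE]. ROWS is JSON, a list of rows, each an object with "travel": the shift along the tool's x, y, z in m, a list of three; "yaw": the turn about the tool's z in rad. A call has 1 to 12 rows; each row shifts and turns the commanded pose from where the row before left it, along the tool's axes as they then stand; what a row does not reach is not made up. A row lasts 1/8 s, in which the tool goes at most 62.5 mm and 10.7 degrees, less where a joint would pass 70% of its speed; a pose out of reach is approached as far as the arm can. A call with a gripper value outside its range is refused whole. OPENING is the finger opening in m, from 0 to 0.0919, set as the call begins (- or left out, the last holds). The fingers move at their own pace and stop on an object; FORCE is the grip in N (left out, the last holds). Time passes only in rows, so rows that do not move let the fingers close. It gives the time, the measured TCP pose, the force and the opening at its end, in the units of the state.
- sense(): the state, without advancing time (a new reading comes with each control period).
- capture(name): name is "scene" or "top" or "wrist"; returns a dict with "pixels" (400x640x3 uint8, blue, green, red), "K" (3x3 intrinsics, pixels), "camera_from_world" (4x4, takes a point from world to camera coordinates); the wrist camera has in their place "hand_eye" (4x4, takes a point from camera to tool coordinates, whose origin is the TCP and whose axes are the flange's). Camera axes: x right, y down, z forward; pixel columns grow to the right and rows downward; lengths in m; the calibration is good to about 2 mm. A picture is of the moment at which its call begins: read the wrist's pose just before it. There is no depth.
- close_job(): hands the job in, once; it reports no verdict.
Trained networks look in the newest picture that a camera, given by its name, has taken for a name from the list of things; names that differ only in an ending like _2 or _b are one class to them, and where a whole thing is asked for, a point or a joint stands for the part that bears it (a point fixed in the world has none). Each returns a list of dicts, best first, with "confidence" (0 to 1); they miss things now and then, are a little off and sometimes report something else, mostly with a low value. They report only what shows in the picture. A call takes as long as a camera call. They do not tell look-alikes from the thing itself.
- outline_of(camera, label): "mask" (400x640 bool, what is visible of it) and "position" ([column, row] in pixels, amid what is visible of it).
The state is a dict: "time": time; "joint_positions": joint angles; "joint_vel": joint speeds; "joint_torque": joint torques, N m; "eef_pos": TCP position; "ee_rot": TCP orientation; "wrist_force": force on the tool from outside, world axes, zero at the start; "torque": the same for the moment, N m; "finger_gap": opening from 0.0 (shut) to 1.0 (fully open).
Only numpy, scipy, OpenCV 4.12 (cv2) and the standard library are available. Lean on these libraries where they do the work, as an engineer would, in place of code of your own. Each camera call takes 0.05 s, during which the arm holds its last target. There are 200 camera calls.

## Working session

There is one attempt and no reset: what is moved stays moved. The work goes in short steps, Python scripts to look and compute and a shell command to move; the robot and the scene stay as the last step left them, time stands still between calls to the robot, and variables do not carry over. Pictures are saved under pics/ and viewed, about 8 in all and at most 12, crops included, and the job is handed in when it is done.

```bash
ls; mkdir -p pics; python3 - <<'E'
from plant import *
import cv2,numpy as np
s=sense();print(s)
for n in ("scene","top"):
    c=capture(n);cv2.imwrite(f"pics/{n}0.png",c["pixels"]);print(n,np.round(c["K"],1).tolist(),np.round(c["camera_from_world"],4).tolist())
    for l in ["wide_tube_mid","wide_foot","wide_scanner","slim_tube_mid","slim_foot","slim_scanner","carton","label_roll","sanitiser"]:
        print(l,[(round(float(d["confidence"]),2),np.round(d["position"]).tolist(),int(d["mask"].sum())) for d in outline_of(n,l)])
a=np.hstack
E
```

```text
pics
{'time': 0.0, 'joint_positions': array([-1.30441856e+00,  3.53604050e-01,  1.63413137e+00, -1.89049605e-07,
        1.15520754e+00, -2.40446991e-03]), 'joint_vel': array([ 0.00032504,  0.00124384, -0.00080083, -0.00139523, -0.00042319,
        0.00087017]), 'joint_torque': array([-2.81458688e-04, -5.93857598e+01, -3.34216082e+01,  6.97876979e-02,
        2.35459604e-02, -1.15418138e-04]), 'eef_pos': array([ 0.16584777, -0.60210944,  0.2358924 ]), 'ee_rot': array([-6.69270786e-04,  9.90982866e-01,  1.33986954e-01, -8.89385655e-05]), 'wrist_force': array([-0.22135926, -0.18246745,  1.27427303]), 'torque': array([-0.03969954,  0.0547591 , -0.00610731]), 'finger_gap': 1.0031565227398713}
scene [[388.9, 0.0, 317.7], [0.0, 388.9, 203.1], [0.0, 0.0, 1.0]] [[0.3995, 0.9166, 0.0162, -0.2805], [0.521, -0.2125, -0.8267, -0.2045], [-0.7542, 0.3387, -0.5625, 1.492], [0.0, 0.0, 0.0, 1.0]]
wide_tube_mid [(0.83, [132.0, 246.0], 718), (0.67, [328.0, 227.0], 2349), (0.64, [174.0, 231.0], 540)]
wide_foot [(0.58, [188.0, 253.0], 449)]
wide_scanner [(0.89, [387.0, 215.0], 2164)]
slim_tube_mid [(0.77
[... 267 characters left out ...]
 1566)]
sanitiser [(0.76, [175.0, 283.0], 1379)]
top [[378.7, 0.0, 312.9], [0.0, 378.7, 199.0], [0.0, 0.0, 1.0]] [[0.0083, -1.0, -0.003, 0.051], [-0.9864, -0.0077, -0.164, 0.6009], [0.1639, 0.0043, -0.9865, 0.9326], [0.0, 0.0, 0.0, 1.0]]
wide_tube_mid [(0.84, [493.0, 221.0], 450), (0.79, [462.0, 224.0], 368)]
wide_foot [(0.93, [442.0, 230.0], 612), (0.17, [308.0, 195.0], 2156)]
wide_scanner [(0.87, [239.0, 198.0], 2357)]
slim_tube_mid [(0.51, [379.0, 205.0], 182), (0.47, [385.0, 249.0], 150)]
slim_foot [(0.64, [373.0, 214.0], 697)]
slim_scanner [(0.85, [309.0, 198.0], 2118)]
carton [(0.85, [145.0, 226.0], 2495)]
label_roll [(0.96, [400.0, 152.0], 866)]
sanitiser [(0.85, [455.0, 175.0], 722)]
```

View pics/scene0.png

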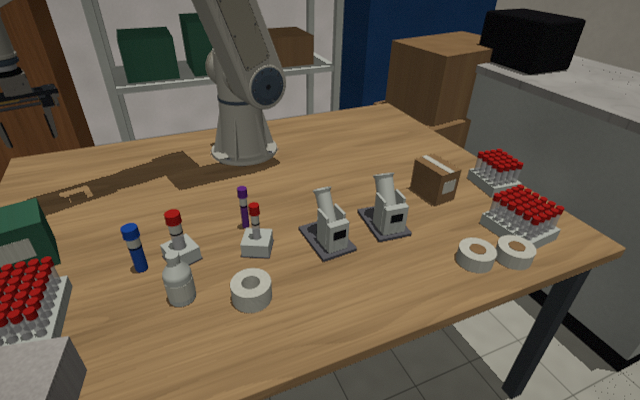

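View pics/top0.png

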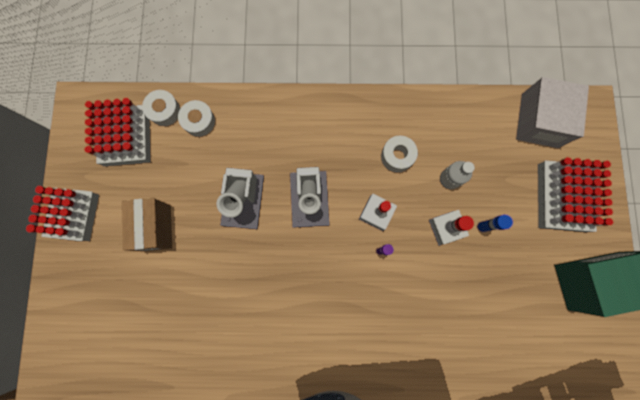

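The scene view shows the red-capped wide tube at (173,217) with blue beside it, and the red-capped slim tube at (254,210) with purple behind it. The slim sleeve is at (322,195) and the wide one at (383,180). In the top view the caps are at (464,223) and (385,207), and the mouths at (232,205) wide and (310,205) slim.

```bash
cat > h.py <<'E'
import cv2,numpy as np
from plant import *
from scipy.spatial.transform import Rotation as R
def cams(n):
    """image, K, world->camera"""
    s=sense();c=capture(n)
    if n=="wrist":
        T=np.eye(4);q=s["ee_rot"];T[:3,:3]=R.from_quat([q[1],q[2],q[3],q[0]]).as_matrix();T[:3,3]=s["eef_pos"]
        M=np.linalg.inv(T@c["hand_eye"])
    else: M=c["camera_from_world"]
    return c["pixels"],np.array(c["K"]),np.array(M)
def ray(K,M,uv):
    d=M[:3,:3].T@np.linalg.solve(K,[uv[0],uv[1],1.]);o=-M[:3,:3].T@M[:3,3];return o,d
def atz(K,M,uv,z):
    o,d=ray(K,M,uv);return o+d*(z-o[2])/d[2]
def proj(K,M,p):
    c=K@(M[:3,:3]@np.asarray(p,float)+M[:3,3]);return c[:2]/c[2]
def red(im):
    h=cv2.cvtColor(im,cv2.COLOR_BGR2HSV);return (((h[...,0]<8)|(h[...,0]>172))&(h[...,1]>150)&(h[...,2]>70)).astype(np.uint8)
def tri(rays):
    A=0;b=0
    for o,d in rays:
        d=d/np.linalg.norm(d);P=np.eye(3)-np.outer(d,d);A=A+P;b=b+P@o
    return np.linalg.solve(A,b)
def blob(im,uv,r=25):
    n,l,st,ce=cv2.connectedComponentsWithStats(red(im));i=min(range(1,n),key=lambda i:np.hypot(*(ce[i]-uv))+(1e3 if st[i,4]<15 else 0));return ce[i],st[i]
E
python3 - <<'E'
from h import *
ti,tK,tM=cams("top");si,sK,sM=cams("scene")
for n,a,b in (("wide",(464,223),(173,217)),("slim",(385,207),(254,210))):
    p,st=blob(ti,a);q,s2=blob(si,b);print(n,p,st,q,s2,"tri",tri([ray(tK,tM,p),ray(sK,sM,q)]),"z.127",atz(tK,tM,p,.127))
for n,uv in (("wmouth",(231.5,204.5)),("smouth",(310,205))): print(n,atz(tK,tM,uv,.145))
for n,uv in (("roll",(400,149)),("purp",(386,250)),("blue",(503,222)),("sanit",(467,168))): print(n,atz(tK,tM,uv,.13 if n!="roll" else .05))
c=ti[160:260,210:310];d=ti[160:260,280:380]
cv2.imwrite("pics/t1.png",cv2.resize(ti[155:255,210:350],None,fx=5.7,fy=5.7,interpolation=cv2.INTER_CUBIC))
E
```

```text
wide [465.36170213 222.68085106] [458 216  16  14 188] [172.22608696 217.14782609] [164 209  18  17 230] tri [ 0.533865   -0.3035254   0.12735409] z.127 [ 0.53372647 -0.30467836  0.127     ]
slim [384.66292135 206.1011236 ] [379 201  11  11  89] [253.67175573 208.67938931] [248 202  12  14 131] tri [ 0.57177433 -0.11583597  0.12622716] z.127 [ 0.57177418 -0.11530621  0.127     ]
wmouth [0.57008338 0.24529807 0.145     ]
smouth [0.57033593 0.06204043 0.145     ]
roll [ 0.73641354 -0.17380131  0.05      ]
purp [ 0.46817946 -0.11550212  0.13      ]
blue [ 0.53571963 -0.39196115  0.13      ]
sanit [ 0.66563127 -0.31503814  0.13      ]
```

View pics/t1.png

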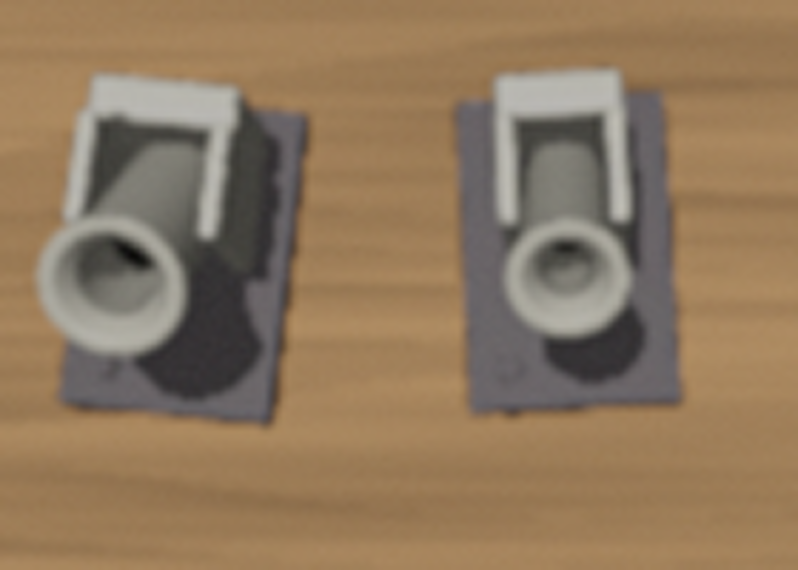

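```bash
python3 - <<'E'
from h import *
ti,K,M=cams("top")
f=lambda c:np.array(c)/5.7+[209.6,154.6]
for n,C,m in (("wide",[(305,115),(270,422),(62,402)],(112.5,285)),("slim",[(663,95),(680,402),(470,410),(457,100)],(569,276.5))):
    P=[atz(K,M,f(c),.008)[:2] for c in C]
    d=P[0]-P[1];e=P[2]-P[1];print(n,np.round(P,3).tolist(),"yaw",np.degrees(np.arctan2(d[1],d[0])),np.degrees(np.arctan2(-e[0],e[1])),np.linalg.norm(d),np.linalg.norm(e))
    u=d/np.linalg.norm(d);v=np.array([-u[1],u[0]])
    print(" origin from plate",P[1]+40*.001*u+.05*v," mouth",atz(K,M,f(m),.145))
E
```

```text
wide [[0.673, 0.193], [0.526, 0.205], [0.535, 0.303]] yaw -4.655018776930511 -5.022087229622131 0.14801567692982934 0.098390594602582
 origin from plate [0.56984616 0.25134332]  mouth [0.56980792 0.25034041 0.145     ]
slim [[0.685, 0.021], [0.537, 0.013], [0.532, 0.111], [0.681, 0.12]] yaw 3.2401406531467645 2.643380573368408 0.14798017688873602 0.0985744768681296
 origin from plate [0.57395855 0.06480989]  mouth [0.57478875 0.0634262  0.145     ]
```

```bash
python3 -m pendant '[{"travel":[0,0,0],"yaw":0.134},{"travel":[0,0,0],"yaw":0.134},{"travel":[0.04,-0.033,0],"yaw":0},{"travel":[0.04,-0.033,0],"yaw":0},{"travel":[0.04,-0.033,0],"yaw":0},{"travel":[0.04,-0.033,0],"yaw":0},{"travel":[0.04,-0.033,0],"yaw":0},{"travel":[0.04,-0.033,0],"yaw":0},{"travel":[0.04,-0.033,0],"yaw":0},{"travel":[0.04,-0.033,0],"yaw":0},{"travel":[0.04,-0.033,0],"yaw":0},{"travel":[0,0,0],"yaw":0}]' 0.055 20
python3 - <<'E'
from h import *
w,K,M=cams("wrist");cv2.imwrite("pics/w1.png",w);print(sense()["eef_pos"],sense()["ee_rot"])
n,l,st,ce=cv2.connectedComponentsWithStats(red(w))
for i in range(1,n):
  if st[i,4]>80: print(st[i],ce[i],atz(K,M,ce[i],.14))
E
```

```text
time: 2.65
eef_pos: [0.528, -0.3031, 0.2365]
ee_rot: [-0.0, 1.0, 0.002, 0.0]
wrist_force: [0.1, -0.4, 0.2]
finger_gap: 0.601
[ 0.52651272 -0.30426508  0.23638015] [-1.32887152e-05  9.99998379e-01  1.79358711e-03 -1.58512481e-04]
[627  52  13  15 106] [632.8490566   58.20754717] [ 0.63974265 -0.51968891  0.14      ]
[618  80  22  22 231] [630.93506494  88.17316017] [ 0.61983357 -0.52310264  0.14      ]
[610 108  30  24 472] [627.16737288 118.95550847] [ 0.59845806 -0.52544499  0.14      ]
[  60  135   55   35 1284] [ 84.12071651 150.5529595 ] [ 0.5740484  -0.12229979  0.14      ]
[602 138  38  20 597] [622.83249581 146.80569514] [ 0.57825946 -0.52696422  0.14      ]
[594 164  46  23 701] [619.45363766 173.46077033] [ 0.55811714 -0.52906818  0.14      ]
[ 300  176   44   49 1685] [321.23560831 200.38338279] [ 0.53607341 -0.30090611  0.14      ]
```

View pics/w1.png

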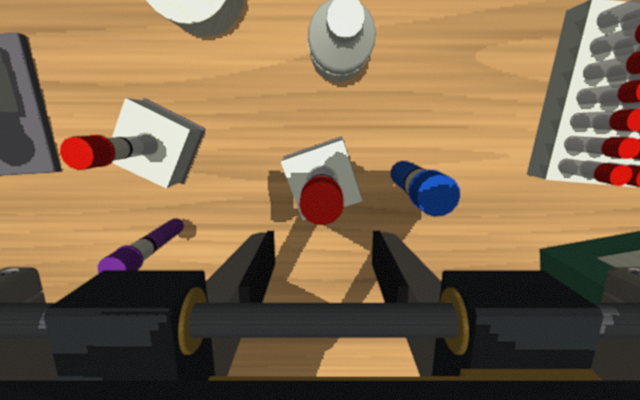

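The wrist view shows the wide red cap at (321,200), with blue to its right and clear of the jaws. I'm going down to grip it.

```bash
python3 -m pendant '[{"travel":[0.0075,-0.002,0],"yaw":0},{"travel":[0,0,0.036],"yaw":0},{"travel":[0,0,0.036],"yaw":0},{"travel":[0,0,0.034],"yaw":0},{"travel":[0,0,0],"yaw":0}]' && python3 -m pendant '[{"travel":[0,0,0],"yaw":0},{"travel":[0,0,0],"yaw":0},{"travel":[0,0,0],"yaw":0},{"travel":[0,0,0],"yaw":0},{"travel":[0,0,0],"yaw":0}]' 0.03 15
```

```text
time: 3.32
eef_pos: [0.531, -0.3033, 0.1284]
ee_rot: [-0.001, 1.0, -0.0, -0.002]
wrist_force: [-1.4, -0.3, -0.6]
finger_gap: 0.597
time: 3.95
eef_pos: [0.5343, -0.3038, 0.1322]
ee_rot: [0.001, 1.0, 0.0, 0.001]
wrist_force: [-0.5, -0.3, 7.8]
finger_gap: 0.389
```

```bash
python3 -m pendant '[{"travel":[0,0,-0.011],"yaw":0},{"travel":[0,0,-0.011],"yaw":0},{"travel":[0,0,0],"yaw":0},{"travel":[0,0,0],"yaw":0}]' && python3 -m pendant '[{"travel":[0,0,0],"yaw":0},{"travel":[-0.003,0,0],"yaw":0},{"travel":[-0.01,0,-0.001],"yaw":0},{"travel":[-0.01,0,0],"yaw":0},{"travel":[-0.01,0,0.001],"yaw":0},{"travel":[-0.0095,0,0.0015],"yaw":0},{"travel":[-0.0095,0,0.0025],"yaw":0},{"travel":[-0.009,0,0.0035],"yaw":0},{"travel":[0,0,0],"yaw":0}]' - 6
python3 - <<'E'
from h import *
s=sense();print(s["eef_pos"],s["finger_gap"],s["wrist_force"])
w,K,M=cams("scene");cv2.imwrite("pics/s2.png",cv2.resize(w[170:290,90:250],None,fx=5,fy=5,interpolation=cv2.INTER_CUBIC))
E
```

```text
time: 4.45
eef_pos: [0.5331, -0.3032, 0.1526]
ee_rot: [-0.0, 1.0, 0.0, -0.0]
wrist_force: [0.2, 0.1, -1.4]
finger_gap: 0.386
time: 5.58
eef_pos: [0.4714, -0.3033, 0.1448]
ee_rot: [-0.0, 1.0, 0.0, -0.0]
wrist_force: [1.0, 0.6, -0.1]
finger_gap: 0.391
[ 0.47137711 -0.30328946  0.14477791] 0.3913759607103839 [ 0.9594269   0.58286267 -0.06248078]
```

View pics/s2.png

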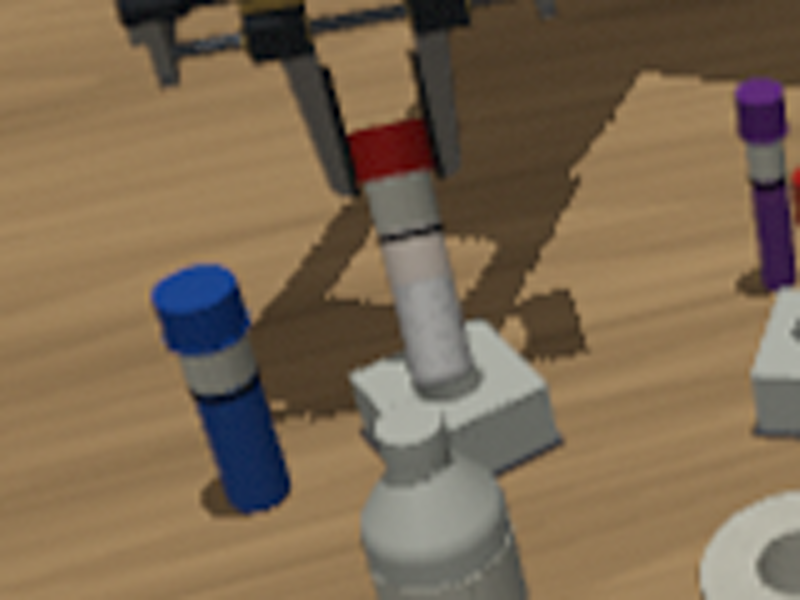

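The tube has pivoted about 30° toward the robot and its foot is still in the well. I'm gripping harder, lifting it out and carrying it over.

```bash
python3 -m pendant '[{"travel":[0,0,0],"yaw":0},{"travel":[0,0,0],"yaw":0},{"travel":[-0.02,0,-0.035],"yaw":0},{"travel":[0,0,-0.04],"yaw":0},{"travel":[0,0,-0.05],"yaw":0},{"travel":[0,0,-0.04],"yaw":0}]' - 35 && python3 -m pendant '[{"travel":[0.004,-0.04,0],"yaw":0},{"travel":[0.004,-0.052,0],"yaw":0},{"travel":[0.004,-0.052,0],"yaw":0},{"travel":[0.004,-0.052,0],"yaw":0},{"travel":[0.004,-0.052,0],"yaw":0},{"travel":[0.004,-0.052,0],"yaw":0},{"travel":[0.004,-0.052,0],"yaw":0},{"travel":[0.004,-0.052,0],"yaw":0},{"travel":[0.004,-0.052,0],"yaw":0},{"travel":[0.004,-0.052,0],"yaw":0},{"travel":[0.004,-0.052,0],"yaw":0.084},{"travel":[0,0,0],"yaw":0}]'
python3 - <<'E'
from h import *
s=sense();print(s["eef_pos"],s["ee_rot"],s["finger_gap"])
w,K,M=cams("top");a=w[140:280,170:330]
w2,K,M=cams("scene");b=w2[100:240,300:460]
cv2.imwrite("pics/c3.png",cv2.resize(np.hstack([a,b]),None,fx=2.5,fy=2.5,interpolation=cv2.INTER_CUBIC))
E
```

```text
time: 6.38
eef_pos: [0.4525, -0.3034, 0.3122]
ee_rot: [0.0, 1.0, 0.0, 0.001]
wrist_force: [0.7, 0.4, -1.3]
finger_gap: 0.385
time: 7.88
eef_pos: [0.4957, 0.2598, 0.3098]
ee_rot: [-0.0, 0.999, -0.04, -0.0]
wrist_force: [-0.6, -0.2, -0.9]
finger_gap: 0.382
[0.49567951 0.25976149 0.30977243] [-3.04184213e-04  9.99195908e-01 -4.00927807e-02 -1.15489673e-04] 0.3821087933657312
```

View pics/c3.png

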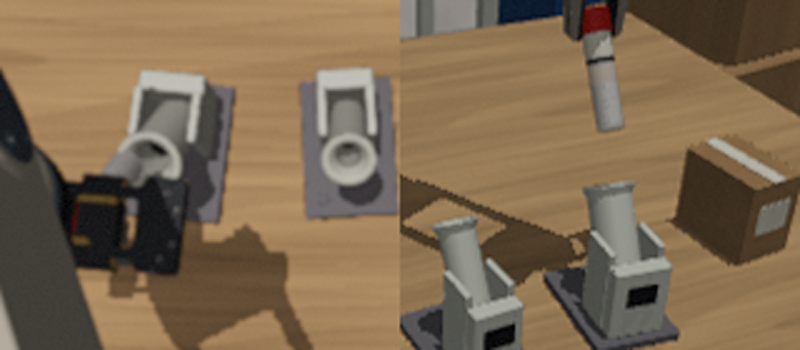

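```bash
cat > tilt.py <<'E'
from h import *
def pred(K,M,G,yaw,th,g,r):
    """pixels of band, cap's lower edge, bottom (near surface); g: grip above cap centre along axis"""
    x=np.array([np.cos(yaw),np.sin(yaw),0]);a=-np.sin(th)*x+np.array([0,0,np.cos(th)])
    o=-M[:3,:3].T@M[:3,3];out=[]
    for t,rr in ((-42,r),(-13,r+3),(-117,r)):
        p=G+(t-g)*1e-3*a;v=o-p;v-=a*(v@a);out.append(proj(K,M,p+rr*1e-3*v/np.linalg.norm(v)))
    return np.array(out)
E
python3 - <<'E'
from tilt import *
s=sense();im,K,M=cams("scene")
G=np.array(s["eef_pos"])+[0,0,-.003]
for th in (20,25,30,35,40): print(th,np.round(pred(K,M,G,-.08,np.radians(th),0,15),1).tolist())
for v in range(96,158): 
    u=int(round(379.5+(v-117)*.135)); print(v,u,im[v,u-1:u+2].mean(0).round().tolist(),end=' | ')
E
```

```text
20 [[378.0, 123.8], [377.4, 112.6], [379.6, 151.9]]
25 [[378.6, 123.3], [377.6, 112.1], [381.3, 151.7]]
30 [[379.2, 122.7], [377.7, 111.5], [382.9, 151.2]]
35 [[379.7, 122.0], [377.7, 110.8], [384.6, 150.3]]
40 [[380.1, 121.2], [377.8, 110.2], [386.1, 149.0]]
96 377 [58.0, 35.0, 17.0] | 97 377 [57.0, 34.0, 14.0] | 98 377 [59.0, 33.0, 13.0] | 99 377 [59.0, 36.0, 16.0] | 100 377 [58.0, 31.0, 10.0] | 101 377 [63.0, 59.0, 60.0] | 102 377 [55.0, 68.0, 99.0] | 103 378 [12.0, 15.0, 97.0] | 104 378 [13.0, 15.0, 97.0] | 105 378 [17.0, 19.0, 98.0] | 106 378 [15.0, 18.0, 97.0] | 107 378 [17.0, 19.0, 97.0] | 108 378 [18.0, 20.0, 99.0] | 109 378 [16.0, 17.0, 99.0] | 110 379 [14.0, 18.0, 97.0] | 111 379 [15.0, 17.0, 96.0] | 112 379 [76.0, 80.0, 105.0] | 113 379 [108.0, 116.0, 117.0] | 114 379 [101.0, 112.0, 112.0] | 115 379 [100.0, 110.0, 111.0] | 116 379 [106.0, 116.0, 117.0] | 117 380 [135.0, 147.0, 149.0] | 118 380 [143.0, 155.0, 157.0] | 119 380 [143.0, 156.0, 157.0] | 120 380 [144.0, 157.0, 159.0] | 121 380 [143.0, 155.0, 156.0] | 122 380 [118.0, 126.0, 127.0] | 123 380 [41.0, 40.0, 41.0] | 1
[... 376 characters left out ...]
] | 136 382 [145.0, 148.0, 149.0] | 137 382 [143.0, 146.0, 147.0] | 138 382 [141.0, 144.0, 145.0] | 139 382 [141.0, 143.0, 144.0] | 140 383 [141.0, 144.0, 146.0] | 141 383 [142.0, 144.0, 146.0] | 142 383 [141.0, 145.0, 146.0] | 143 383 [143.0, 146.0, 147.0] | 144 383 [144.0, 147.0, 148.0] | 145 383 [142.0, 145.0, 146.0] | 146 383 [137.0, 140.0, 141.0] | 147 384 [142.0, 146.0, 146.0] | 148 384 [145.0, 147.0, 149.0] | 149 384 [138.0, 141.0, 143.0] | 150 384 [123.0, 129.0, 134.0] | 151 384 [94.0, 105.0, 114.0] | 152 384 [78.0, 102.0, 121.0] | 153 384 [88.0, 125.0, 154.0] | 154 384 [89.0, 127.0, 156.0] | 155 385 [84.0, 121.0, 149.0] | 156 385 [84.0, 121.0, 150.0] | 157 385 [86.0, 123.0, 151.0] |
```

```bash
python3 - <<'E'
from h import *
im,K,M=cams("scene");s=sense();print(s["eef_pos"])
t,tK,tM=cams("top")
def rim(K,M,c,yaw,r):
    x=np.array([np.cos(yaw),np.sin(yaw),0]);a=-.5*x+np.array([0,0,.866]);y=np.array([-x[1],x[0],0]);b=np.cross(y,a)
    return np.array([proj(K,M,np.array(c)+r*(np.cos(q)*y+np.sin(q)*b)) for q in np.linspace(0,6.283,40)])
for n,c,yaw,r in (("wide",(.570,.251,.145),-.084,.031),("slim",(.574,.064,.145),.052,.026)):
    P=rim(K,M,c,yaw,r);x0,y0=P.min(0);x1,y1=P.max(0);print(n,"pred rim u",x0,x1,"v",y0,y1)
    cv2.polylines(im,[np.round(P*16).astype(np.int32)],True,(0,0,255),1,cv2.LINE_AA,4)
    P=rim(tK,tM,c,yaw,r);cv2.polylines(t,[np.round(P*16).astype(np.int32)],True,(0,0,255),1,cv2.LINE_AA,4)
cv2.imwrite("pics/c4.png",np.hstack([cv2.resize(im[150:220,305:405],None,fx=4,fy=4),cv2.resize(t[170:240,220:320],None,fx=4,fy=4)]))
E
```

```text
[0.49567705 0.25566015 0.31001335]
wide pred rim u 371.9765457768442 394.7371275526162 v 171.95783278148343 175.32358735439806
slim pred rim u 311.67261024381827 331.46965076131494 v 185.7045881767982 190.24535796985396
```

View pics/c4.png

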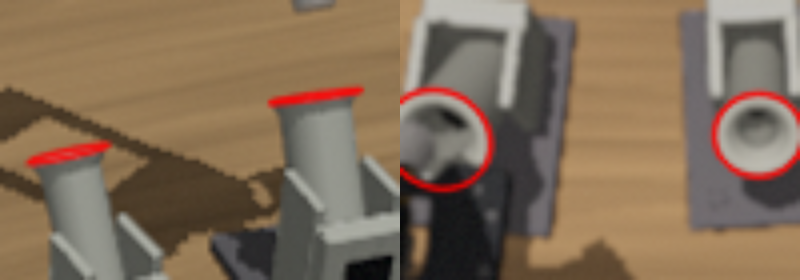

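```bash
python3 -m pendant '[{"travel":[0.001,0.001,0.035],"yaw":0},{"travel":[0,0,0],"yaw":0},{"travel":[0.005,0,0.00866],"yaw":0},{"travel":[0.005,0,0.00866],"yaw":0},{"travel":[0.005,0,0.00866],"yaw":0},{"travel":[0.005,0,0.00866],"yaw":0},{"travel":[0.005,0,0.00866],"yaw":0},{"travel":[0,0,0],"yaw":0}]' - 22
python3 - <<'E'
from h import *
s=sense();print(s["eef_pos"],s["ee_rot"],s["wrist_force"],s["torque"])
im,K,M=cams("scene");t,_,_=cams("top")
cv2.imwrite("pics/c5.png",np.hstack([cv2.resize(im[110:210,330:430],None,fx=4,fy=4,interpolation=cv2.INTER_CUBIC),cv2.resize(t[150:250,190:290],None,fx=4,fy=4)]))
E
```

```text
time: 9.12
eef_pos: [0.5215, 0.2535, 0.2306]
ee_rot: [0.0, 0.999, -0.042, -0.001]
wrist_force: [-0.5, 1.2, -2.2]
finger_gap: 0.386
[0.52146998 0.25346566 0.23063333] [ 2.50202850e-04  9.99132797e-01 -4.16303937e-02 -7.08255491e-04] [-0.54203825  1.22424467 -2.17716153] [0.4046609  0.33512385 0.0751055 ]
```

View pics/c5.png

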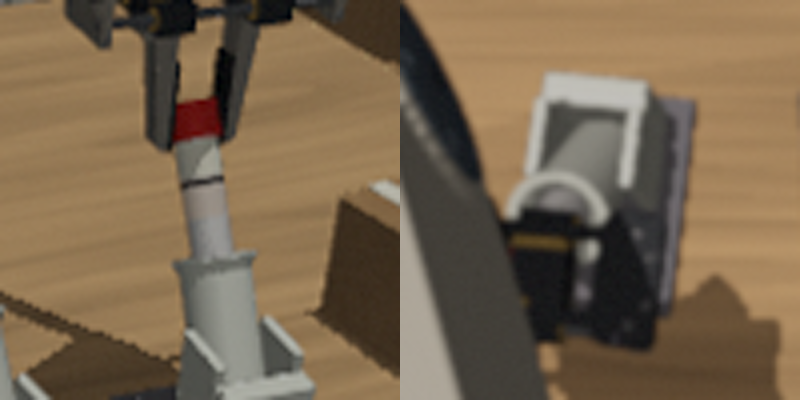

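The wide tube's bottom is inside the mouth and lined up. I'll continue to about 10 mm short.

```bash
python3 -m pendant '[{"travel":[0.0045,0,0.0078],"yaw":0},{"travel":[0.0045,0,0.0078],"yaw":0},{"travel":[0.0045,0,0.0078],"yaw":0},{"travel":[0,0,0],"yaw":0}]' && python3 -m pendant '[{"travel":[0.003,0,0.0052],"yaw":0},{"travel":[0.003,0,0.0052],"yaw":0},{"travel":[0.003,0,0.0052],"yaw":0},{"travel":[0,0,0],"yaw":0},{"travel":[0,0,0],"yaw":0}]'
cat > band.py <<'E'
import sys
from h import *
im,K,M=cams("scene");t=sys.argv[1]
c={"wide":((.570,.251,.145),-.084),"slim":((.574,.064,.145),.052)}[t];m=np.array(c[0]);x=np.array([np.cos(c[1]),np.sin(c[1]),0]);a=-.5*x+np.array([0,0,.866])
r=.015 if t=="wide" else .010
o=-M[:3,:3].T@M[:3,3];v=o-m;v-=a*(v@a);v/=np.linalg.norm(v)
for d in range(-12,62,1):
    p=proj(K,M,m+a*d*1e-3+v*r);px=cv2.getRectSubPix(im,(3,1),tuple(map(float,p))).mean((0,1)).round().astype(int).tolist();print(d,px,end=" | ")
p=proj(K,M,m).astype(int);cv2.imwrite(sys.argv[2],cv2.resize(im[p[1]-35:p[1]+25,p[0]-40:p[0]+40],None,fx=8,fy=8,interpolation=cv2.INTER_CUBIC))
s=sense();print(s["eef_pos"],s["wrist_force"])
E
python3 band.py wide pics/b1.png
```

```text
time: 9.72
eef_pos: [0.5354, 0.2522, 0.2075]
ee_rot: [0.0, 0.999, -0.042, -0.0]
wrist_force: [-0.5, 0.6, -2.3]
finger_gap: 0.388
time: 10.35
eef_pos: [0.5443, 0.2516, 0.1925]
ee_rot: [0.0, 0.999, -0.042, 0.0]
wrist_force: [-0.4, 0.5, -2.1]
finger_gap: 0.388
-12 [130, 138, 136] | -11 [122, 131, 129] | -10 [113, 121, 119] | -9 [105, 111, 110] | -8 [99, 105, 104] | -7 [98, 104, 103] | -6 [96, 103, 101] | -5 [98, 104, 103] | -4 [100, 107, 105] | -3 [102, 110, 108] | -2 [109, 115, 113] | -1 [114, 119, 119] | 0 [120, 124, 124] | 1 [124, 130, 132] | 2 [129, 135, 140] | 3 [122, 129, 135] | 4 [107, 114, 120] | 5 [92, 98, 105] | 6 [77, 82, 88] | 7 [63, 66, 70] | 8 [55, 56, 59] | 9 [81, 86, 89] | 10 [107, 115, 119] | 11 [125, 136, 139] | 12 [133, 144, 148] | 13 [141, 154, 156] | 14 [143, 156, 158] | 15 [143, 156, 157] | 16 [142, 155, 156] | 17 [141, 154, 155] | 18 [139, 152, 153] | 19 [137, 149, 150] | 20 [132, 144, 145] | 21 [127, 139, 140] | 22 [123, 134, 136] | 23 [120, 131, 133] | 24 [117, 128, 129] | 25 [114, 125, 126] | 26 [110, 121, 122] | 27 [107, 118, 119] | 28 [105, 116, 117] | 29 [104, 114, 115] | 30 [103, 114, 114] | 31 [104, 115, 114] | 32 [105, 116, 115] | 33 [101, 111, 116] | 34 [95, 105, 118] | 35 [89, 98, 119] | 36 [73, 81, 115] | 37 [57, 63, 111] | 38 [42, 47, 108] | 39 [31, 34, 105] | 40 [20, 23, 102] | 41 [15, 18, 100] | 42 [16, 19, 100] | 43 [16, 19, 100] | 44 [16, 20, 100] | 45 [17, 20, 100] | 46 [17, 20, 101] | 47 [17, 20, 100] | 48 [17, 20, 100] | 49 [17, 19, 100] | 50 [16, 19, 100] | 51 [15, 19, 99] | 52 [16, 18, 99] | 53 [16, 19, 100] | 54 [16, 18, 100] | 55 [15, 18, 100] | 56 [15, 17, 99] | 57 [14, 16, 98] | 58 [14, 15, 98] | 59 [14, 15, 98] | 60 [24, 31, 103] | 61 [39, 55, 112] | [0.54420548 0.25158437 0.19253523] [-0.89594296  0.4353468  -2.50160915]
```

```bash
python3 -m pendant '[{"travel":[0.002,0,0.00346],"yaw":0},{"travel":[0.0017,0,0.003],"yaw":0},{"travel":[0,0,0],"yaw":0},{"travel":[0,0,0],"yaw":0}]'; python3 band.py wide pics/b1.png
```

```text
time: 10.9
eef_pos: [0.5479, 0.2514, 0.1862]
ee_rot: [0.0, 0.999, -0.042, 0.0]
wrist_force: [-1.0, 1.6, -0.3]
finger_gap: 0.391
-12 [129, 138, 136] | -11 [122, 130, 129] | -10 [113, 121, 119] | -9 [104, 112, 110] | -8 [99, 106, 104] | -7 [98, 105, 104] | -6 [97, 104, 102] | -5 [99, 106, 104] | -4 [102, 109, 107] | -3 [105, 112, 110] | -2 [94, 100, 98] | -1 [82, 88, 86] | 0 [78, 83, 83] | 1 [90, 96, 97] | 2 [102, 109, 112] | 3 [114, 123, 126] | 4 [126, 137, 140] | 5 [139, 150, 153] | 6 [141, 153, 156] | 7 [142, 155, 156] | 8 [143, 156, 157] | 9 [142, 155, 156] | 10 [142, 155, 156] | 11 [139, 152, 154] | 12 [136, 148, 149] | 13 [132, 144, 145] | 14 [126, 138, 140] | 15 [121, 132, 134] | 16 [115, 126, 128] | 17 [112, 123, 125] | 18 [109, 120, 121] | 19 [107, 117, 119] | 20 [106, 116, 117] | 21 [105, 115, 116] | 22 [104, 114, 115] | 23 [103, 114, 114] | 24 [104, 113, 114] | 25 [105, 115, 116] | 26 [107, 117, 121] | 27 [106, 117, 123] | 28 [93, 103, 119] | 29 [80, 88, 114] | 30 [62, 69, 110] | 31 [40, 45, 106] | 32 [18, 21, 101] | 33 [13, 15, 100] | 34 [15, 18, 100] | 35 [17, 21, 100] | 36 [17, 21, 100] | 37 [17, 20, 100] | 38 [16, 19, 100] | 39 [16, 18, 99] | 40 [14, 17, 99] | 41 [14, 17, 99] | 42 [15, 18, 100] | 43 [16, 19, 100] | 44 [16, 19, 100] | 45 [17, 18, 100] | 46 [17, 17, 100] | 47 [17, 18, 100] | 48 [17, 19, 100] | 49 [16, 19, 100] | 50 [15, 16, 99] | 51 [13, 14, 98] | 52 [21, 26, 102] | 53 [31, 44, 108] | 54 [43, 61, 115] | 55 [56, 81, 126] | 56 [69, 99, 136] | 57 [78, 113, 144] | 58 [82, 118, 148] | 59 [87, 124, 152] | 60 [88, 126, 154] | 61 [89, 126, 155] | [0.54783661 0.25139058 0.18617143] [-1.68545645  1.86610232 -0.95110733]
```

View pics/b1.png

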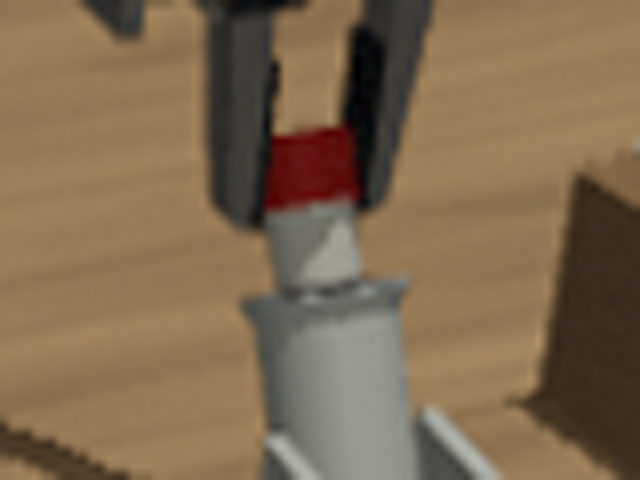

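```bash
python3 -m pendant '[{"travel":[0.0005,0,0.00087],"yaw":0},{"travel":[0,0,0],"yaw":0}]' && python3 -m pendant '[{"travel":[0,0,0],"yaw":0},{"travel":[0,0,0],"yaw":0},{"travel":[0,0,0],"yaw":0},{"travel":[0,0,-0.02],"yaw":0},{"travel":[0,0,-0.05],"yaw":0},{"travel":[0,0,-0.05],"yaw":-0.084}]' 0.058 && python3 -m pendant '[{"travel":[0.003,0.052,0],"yaw":0},{"travel":[0.003,0.053,0],"yaw":0},{"travel":[0.003,0.053,0],"yaw":0},{"travel":[0.003,0.053,0],"yaw":0},{"travel":[0.003,0.053,0],"yaw":0},{"travel":[0.003,0.053,0],"yaw":0},{"travel":[0.003,0.052,0.03],"yaw":0},{"travel":[0,0,0.03],"yaw":0},{"travel":[0,0,0],"yaw":0}]' 0.046
python3 band.py wide pics/b2.png | tr '|' '\n' | awk '($1>=-4&&$1<=4)||($1>=26&&$1<=33)||/e|\./'
python3 - <<'E'
from h import *
w,K,M=cams("wrist");s=sense();print(s["eef_pos"],s["ee_rot"])
n,l,st,ce=cv2.connectedComponentsWithStats(red(w))
for i in range(1,n):
  if st[i,4]>300: print(st[i],ce[i],atz(K,M,ce[i],.138))
E
```

```text
time: 11.2
eef_pos: [0.5482, 0.2513, 0.1856]
ee_rot: [-0.0, 0.999, -0.042, -0.0]
wrist_force: [-3.4, 0.9, 2.9]
finger_gap: 0.387
time: 11.95
eef_pos: [0.5481, 0.2511, 0.3065]
ee_rot: [0.0, 1.0, 0.001, -0.0]
wrist_force: [-0.1, 0.6, -0.8]
finger_gap: 0.63
time: 13.08
eef_pos: [0.5681, -0.118, 0.2434]
ee_rot: [-0.0, 1.0, -0.0, -0.002]
wrist_force: [-0.9, 0.1, 0.2]
finger_gap: 0.496
 -4 [103, 110, 109] 
 -3 [106, 113, 112] 
 -2 [94, 101, 99] 
 -1 [83, 88, 87] 
 0 [77, 82, 81] 
 1 [87, 93, 94] 
 2 [98, 104, 108] 
 3 [112, 118, 123] 
 4 [126, 136, 140] 
 26 [129, 140, 139] 
 27 [121, 130, 131] 
 28 [104, 112, 133] 
 29 [87, 94, 134] 
 30 [70, 75, 136] 
 31 [50, 54, 139] 
 32 [30, 34, 142] 
 33 [24, 28, 143] 
 [ 0.56911092 -0.11767913  0.24509296] [0.74190656 0.97627924 0.11780265]
[ 0.56988508 -0.11744337  0.2461853 ] [3.85592669e-05 9.99999820e-01 5.60623513e-04 2.11010192e-04]
[306 183  30  36 858] [320.58158508 200.21678322] [ 0.57449684 -0.11490779  0.138     ]
```

The wide tube stands free with its band within about 1 mm of the mouth. The slim tube is next.

```bash
python3 -m pendant '[{"travel":[0.004,-0.002,0.015],"yaw":0},{"travel":[0,0,0.035],"yaw":0},{"travel":[0,0,0.035],"yaw":0},{"travel":[0,0,0.03],"yaw":0},{"travel":[0,0,0],"yaw":0}]' && python3 -m pendant '[{"travel":[0,0,0],"yaw":0},{"travel":[0,0,0],"yaw":0},{"travel":[0,0,0],"yaw":0},{"travel":[0,0,0],"yaw":0},{"travel":[0,0,0],"yaw":0}]' 0.02 15
```

```text
time: 13.8
eef_pos: [0.5725, -0.1147, 0.1287]
ee_rot: [-0.0, 1.0, 0.001, -0.002]
wrist_force: [-0.5, -0.3, 0.3]
finger_gap: 0.502
time: 14.42
eef_pos: [0.5746, -0.1158, 0.1319]
ee_rot: [0.0, 1.0, 0.0, 0.001]
wrist_force: [-0.1, -0.4, 6.6]
finger_gap: 0.279
```

```bash
python3 -m pendant '[{"travel":[0,0,-0.011],"yaw":0},{"travel":[0,0,-0.011],"yaw":0},{"travel":[0,0,0],"yaw":0},{"travel":[0,0,0],"yaw":0}]' && python3 -m pendant '[{"travel":[0,0,0],"yaw":0},{"travel":[-0.003,0,0],"yaw":0},{"travel":[-0.01,0,0],"yaw":0},{"travel":[-0.01,0,0],"yaw":0},{"travel":[-0.01,0,0.001],"yaw":0},{"travel":[-0.0095,0,0.002],"yaw":0},{"travel":[-0.0095,0,0.003],"yaw":0},{"travel":[-0.009,0,0.0035],"yaw":0},{"travel":[0,0,0],"yaw":0}]' - 6
python3 -m pendant '[{"travel":[0,0,0],"yaw":0},{"travel":[0,0,0],"yaw":0},{"travel":[-0.015,0,-0.03],"yaw":0},{"travel":[0,0,-0.04],"yaw":0},{"travel":[0,0,-0.05],"yaw":0},{"travel":[0,0,-0.04],"yaw":0},{"travel":[0,0,0],"yaw":0}]' - 30
python3 - <<'E'
from tilt import *
s=sense();im,K,M=cams("scene");print(s["eef_pos"])
G=np.array(s["eef_pos"])+[0,0,-.003]
for th in (20,25,30,35,40): print(th,np.round(pred(K,M,G,0,np.radians(th),0,10),1).tolist())
p=pred(K,M,G,0,.52,0,10);c=p.mean(0).astype(int);x0,y0=c[0]-45,max(c[1]-40,0)
print(x0,y0);cv2.imwrite("pics/d1.png",cv2.resize(im[y0:y0+75,x0:x0+100],None,fx=8,fy=8,interpolation=cv2.INTER_CUBIC))
E
```

```text
time: 14.92
eef_pos: [0.5734, -0.1156, 0.1525]
ee_rot: [-0.0, 1.0, 0.0, -0.0]
wrist_force: [0.7, 0.2, 0.6]
finger_gap: 0.28
time: 16.05
eef_pos: [0.5115, -0.1156, 0.1426]
ee_rot: [-0.0, 1.0, 0.0, -0.001]
wrist_force: [0.0, -0.6, -1.0]
finger_gap: 0.279
time: 16.92
eef_pos: [0.4994, -0.1161, 0.3063]
ee_rot: [0.001, 1.0, 0.0, 0.003]
wrist_force: [-1.0, -0.4, -1.0]
finger_gap: 0.277
[ 0.49935423 -0.1160996   0.30627458]
20 [[242.6, 148.3], [240.4, 136.0], [248.0, 179.5]]
25 [[242.8, 148.0], [240.4, 135.5], [248.9, 179.7]]
30 [[243.0, 147.6], [240.4, 135.0], [249.7, 179.4]]
35 [[243.2, 147.0], [240.4, 134.4], [250.4, 178.8]]
40 [[243.3, 146.3], [240.3, 133.8], [251.0, 177.7]]
199 113
```

View pics/d1.png

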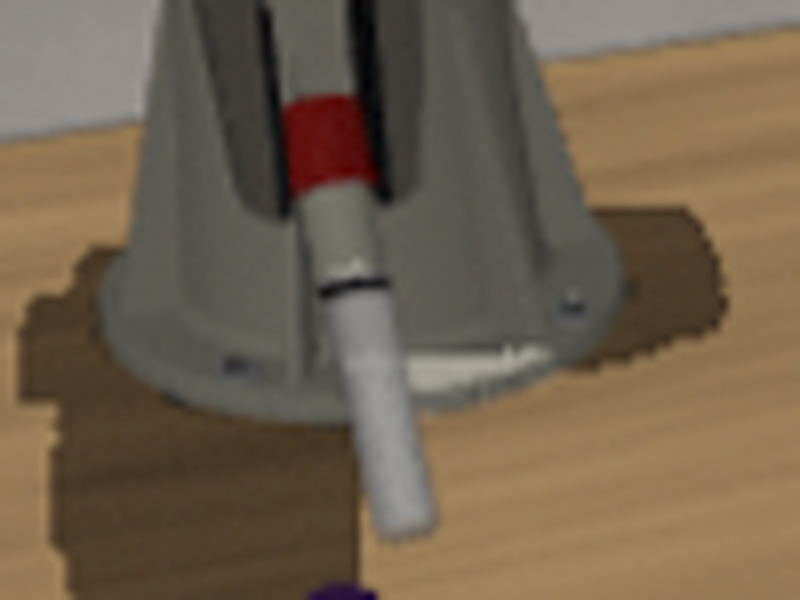

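The slim tube is held at about 28–30° of tilt. I'm carrying it over to its mouth.

```bash
python3 -m pendant '[{"travel":[0.001,-0.044,0],"yaw":0},{"travel":[0.001,-0.044,0],"yaw":0},{"travel":[0.001,-0.044,0],"yaw":0},{"travel":[0,-0.044,0],"yaw":-0.052},{"travel":[0,0,0.02],"yaw":0},{"travel":[0,0,0],"yaw":0},{"travel":[0,0,0],"yaw":0}]' - 25
python3 - <<'E'
from tilt import *
for i in range(3): s=sense();im,K,M=cams("scene");print(s["eef_pos"])
t,tK,tM=cams("top")
G=np.array(s["eef_pos"])+[0,0,-.003]
p=pred(K,M,G,.052,.52,0,10);print(p)
c=p.mean(0).astype(int);x0,y0=c[0]-40,c[1]-35
print(x0,y0,proj(K,M,(.574,.064,.145)))
cv2.imwrite("pics/d2.png",np.hstack([cv2.resize(im[y0:y0+100,x0:x0+80],None,fx=5,fy=5,interpolation=cv2.INTER_CUBIC),cv2.resize(t[160:260,270:350],None,fx=5,fy=5)]))
E
```

```text
time: 17.85
eef_pos: [0.5002, 0.0599, 0.2825]
ee_rot: [0.0, 1.0, 0.026, -0.001]
wrist_force: [-0.3, -0.3, 0.0]
finger_gap: 0.277
[0.50018362 0.05993375 0.28253379]
[0.50046654 0.0598412  0.28297374]
[0.50061573 0.05979972 0.28323659]
[[312.80105114 144.6845374 ]
 [310.34912137 133.10694052]
 [319.02421877 174.06928048]]
274 115 [321.56449117 187.95532176]
```

View pics/d2.png

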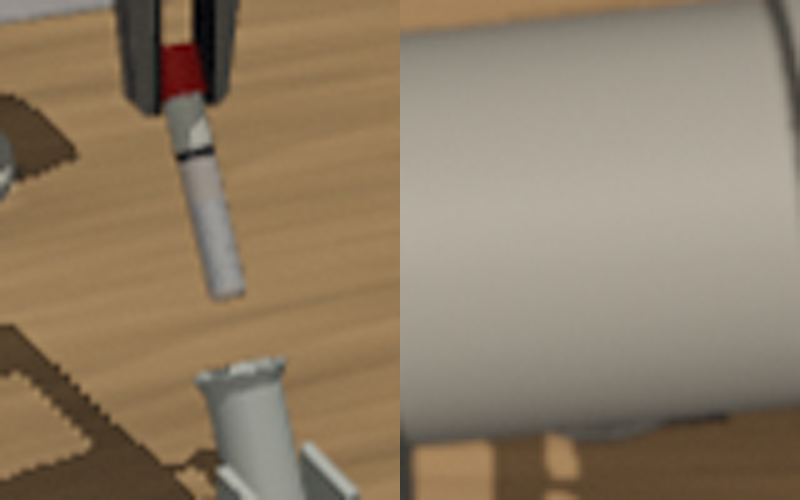

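```bash
python3 -m pendant '[{"travel":[0,0,0.008],"yaw":0},{"travel":[0.005,0,0.00866],"yaw":0},{"travel":[0.005,0,0.00866],"yaw":0},{"travel":[0.005,0,0.00866],"yaw":0},{"travel":[0.004,0,0.00693],"yaw":0},{"travel":[0.004,0,0.00693],"yaw":0},{"travel":[0,0,0],"yaw":0}]' - 22
python3 - <<'E'
from h import *
im,K,M=cams("scene");print(sense()["eef_pos"],sense()["wrist_force"],sense()["torque"])
cv2.imwrite("pics/d3.png",cv2.resize(im[125:235,270:370],None,fx=5,fy=5,interpolation=cv2.INTER_CUBIC))
E
```

```text
time: 18.92
eef_pos: [0.5233, 0.0615, 0.2345]
ee_rot: [0.0, 1.0, 0.026, -0.0]
wrist_force: [-0.0, 0.2, -0.6]
finger_gap: 0.276
[0.52326687 0.0615041  0.23481734] [-0.0466438  -0.80128728 -0.9295208 ] [0.01054783 0.09128919 0.0197699 ]
```

View pics/d3.png

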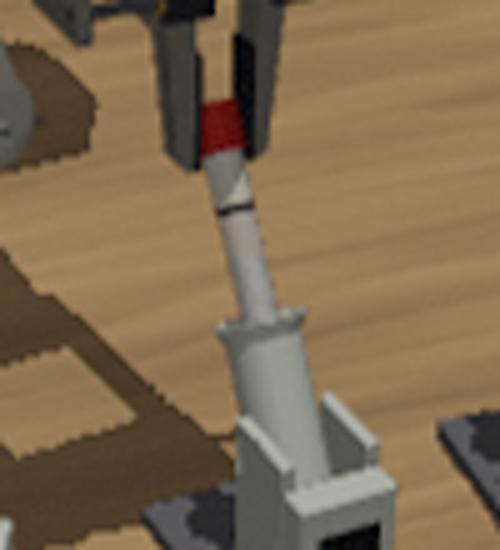

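The slim tube is in the mouth and lined up. My picture views are used up, so the rest goes by numbers.

```bash
python3 -m pendant '[{"travel":[0.0045,0,0.0078],"yaw":0},{"travel":[0.0045,0,0.0078],"yaw":0},{"travel":[0.0045,0,0.0078],"yaw":0},{"travel":[0,0,0],"yaw":0}]' && python3 -m pendant '[{"travel":[0.003,0,0.0052],"yaw":0},{"travel":[0.003,0,0.0052],"yaw":0},{"travel":[0.003,0,0.0052],"yaw":0},{"travel":[0,0,0],"yaw":0},{"travel":[0,0,0],"yaw":0}]'
python3 band.py slim pics/b3.png
```

```text
time: 19.48
eef_pos: [0.5369, 0.0622, 0.2109]
ee_rot: [0.0, 1.0, 0.026, -0.0]
wrist_force: [-1.4, 0.7, -0.9]
finger_gap: 0.276
time: 20.1
eef_pos: [0.546, 0.0627, 0.196]
ee_rot: [0.0, 1.0, 0.026, 0.0]
wrist_force: [0.0, 0.5, -0.9]
finger_gap: 0.276
-12 [127, 135, 133] | -11 [116, 124, 123] | -10 [106, 114, 112] | -9 [102, 109, 107] | -8 [100, 107, 105] | -7 [99, 106, 104] | -6 [100, 107, 105] | -5 [100, 107, 106] | -4 [106, 113, 111] | -3 [116, 122, 121] | -2 [126, 131, 131] | -1 [130, 135, 135] | 0 [133, 137, 138] | 1 [135, 139, 141] | 2 [134, 139, 143] | 3 [133, 139, 145] | 4 [133, 140, 148] | 5 [133, 142, 150] | 6 [134, 144, 153] | 7 [133, 143, 152] | 8 [132, 142, 150] | 9 [122, 131, 139] | 10 [103, 109, 117] | 11 [82, 88, 94] | 12 [73, 76, 82] | 13 [67, 70, 74] | 14 [71, 74, 78] | 15 [96, 103, 107] | 16 [121, 131, 135] | 17 [134, 146, 149] | 18 [141, 154, 156] | 19 [147, 160, 163] | 20 [144, 156, 159] | 21 [140, 152, 154] | 22 [134, 146, 148] | 23 [127, 139, 140] | 24 [120, 132, 133] | 25 [115, 126, 127] | 26 [110, 121, 122] | 27 [106, 117, 118] | 28 [105, 116, 117] | 29 [105, 116, 117] | 30 [105, 116, 116] | 31 [105, 115, 117] | 32 [105, 115, 117] | 33 [105, 116, 117] | 34 [106, 116, 117] | 35 [106, 116, 117] | 36 [106, 117, 117] | 37 [107, 117, 118] | 38 [106, 116, 120] | 39 [105, 115, 122] | 40 [99, 109, 123] | 41 [85, 93, 119] | 42 [70, 77, 115] | 43 [50, 55, 110] | 44 [28, 31, 104] | 45 [11, 13, 100] | 46 [14, 16, 100] | 47 [17, 19, 101] | 48 [17, 20, 101] | 49 [16, 18, 101] | 50 [16, 18, 101] | 51 [15, 19, 101] | 52 [15, 19, 101] | 53 [15, 19, 101] | 54 [16, 19, 101] | 55 [17, 19, 101] | 56 [17, 19, 102] | 57 [15, 19, 101] | 58 [15, 19, 102] | 59 [17, 20, 102] | 60 [19, 20, 102] | 61 [19, 20, 102] | [0.54595514 0.06267597 0.19607122] [-0.29451507  0.06289777 -1.13258639]
```

```bash
python3 -m pendant '[{"travel":[0.0025,0,0.00433],"yaw":0},{"travel":[0.0025,0,0.00433],"yaw":0},{"travel":[0.001,0,0.0017],"yaw":0},{"travel":[0,0,0],"yaw":0},{"travel":[0,0,0],"yaw":0}]'; python3 band.py slim pics/b4.png| tr '|' '\n' | awk '($1>=-4&&$1<=6)||($1>=24&&$1<=36)||/e|\./'
```

```text
time: 20.78
eef_pos: [0.552, 0.063, 0.1856]
ee_rot: [-0.0, 1.0, 0.026, 0.0]
wrist_force: [-0.3, -0.0, -0.5]
finger_gap: 0.277
 -4 [101, 109, 107] 
 -3 [97, 103, 102] 
 -2 [91, 97, 96] 
 -1 [77, 81, 80] 
 0 [61, 63, 64] 
 1 [57, 58, 59] 
 2 [80, 84, 86] 
 3 [104, 111, 115] 
 4 [121, 130, 134] 
 5 [134, 144, 148] 
 6 [145, 157, 160] 
 24 [106, 117, 117] 
 25 [108, 118, 118] 
 26 [110, 120, 120] 
 27 [110, 119, 121] 
 28 [100, 109, 121] 
 29 [91, 98, 121] 
 30 [72, 79, 117] 
 31 [50, 54, 111] 
 32 [29, 31, 105] 
 33 [21, 25, 102] 
 34 [15, 19, 100] 
 35 [14, 17, 99] 
 36 [16, 20, 101] 
 [0.55196622 0.06300629 0.18561866] [-0.02077292  0.6183369  -1.80379078]
```

```bash
python3 -m pendant '[{"travel":[0.0005,0,0.00087],"yaw":0},{"travel":[0,0,0],"yaw":0}]' && python3 -m pendant '[{"travel":[0,0,0],"yaw":0},{"travel":[0,0,0],"yaw":0},{"travel":[0,0,0],"yaw":0},{"travel":[0,0,-0.02],"yaw":0},{"travel":[0,0,-0.05],"yaw":0},{"travel":[0,0,-0.05],"yaw":0},{"travel":[-0.06,0,0],"yaw":0},{"travel":[-0.06,0,0],"yaw":0},{"travel":[0,0,0],"yaw":0},{"travel":[0,0,0],"yaw":0}]' 0.05
for t in wide slim; do python3 band.py $t pics/e_$t.png| tr '|' '\n' | awk '($1>=-3&&$1<=6)||($1>=26&&$1<=34)||/e|\./'; done
python3 - <<'E'
from h import *
for n in("scene","top"):
    im,K,M=cams(n)
    for nm,c,y,uv in (("wide",(.570,.251,.145),-.084,0),("slim",(.574,.064,.145),.052,0)):
        a=np.array([-.5*np.cos(y),-.5*np.sin(y),.866]);p=proj(K,M,np.array(c)+.042*a);b,st=blob(im,p);print(n,nm,"cap pred",p.round(1),"seen",b.round(1),st[4])
    for l in ("carton","label_roll","sanitiser"): print(l,[np.round(d["position"]).tolist() for d in outline_of(n,l)][:1])
E
```

```text
time: 21.08
eef_pos: [0.5523, 0.063, 0.185]
ee_rot: [-0.0, 1.0, 0.026, -0.0]
wrist_force: [-2.2, -0.3, 2.1]
finger_gap: 0.273
time: 22.32
eef_pos: [0.4333, 0.0568, 0.3055]
ee_rot: [-0.0, 1.0, 0.026, 0.001]
wrist_force: [0.0, -0.1, 0.1]
finger_gap: 0.546
 -3 [104, 111, 109] 
 -2 [93, 99, 97] 
 -1 [81, 87, 85] 
 0 [76, 81, 80] 
 1 [86, 92, 93] 
 2 [96, 102, 106] 
 3 [109, 116, 121] 
 4 [124, 133, 137] 
 5 [138, 149, 152] 
 6 [143, 154, 157] 
 26 [127, 138, 137] 
 27 [119, 129, 129] 
 28 [102, 110, 130] 
 29 [86, 92, 132] 
 30 [68, 73, 134] 
 31 [48, 52, 137] 
 32 [28, 32, 140] 
 33 [22, 25, 140] 
 34 [22, 26, 140] 
 [0.4336531  0.05678663 0.30531098] [-0.22104612  0.19530485  0.34978972]
 -3 [95, 102, 100] 
 -2 [90, 96, 94] 
 -1 [75, 80, 79] 
 0 [60, 63, 64] 
 1 [56, 59, 61] 
 2 [81, 86, 90] 
 3 [107, 114, 120] 
 4 [124, 134, 139] 
 5 [136, 147, 151] 
 6 [147, 159, 163] 
 26 [124, 135, 135] 
 27 [116, 126, 129] 
 28 [102, 111, 131] 
 29 [89, 97, 133] 
 30 [71, 77, 136] 
 31 [51, 56, 138] 
 32 [32, 36, 141] 
 33 [27, 31, 140] 
 34 [22, 26, 140] 
 [0.43373115 0.05679125 0.30507691] [0.2159786  0.02927801 0.30422552]
scene wide cap pred [381.3 158.4] seen [380.2 158.5] 112
scene slim cap pred [318.1 171.9] seen [317.2 172.1] 90
carton [[436.0, 179.0]]
label_roll [[250.0, 290.0]]
sanitiser [[175.0, 280.0]]
top wide cap pred [224.2 211.3] seen [224.3 213.8] 236
top slim cap pred [309.4 210.3] seen [309.6 212.9] 132
carton [[146.0, 223.0]]
label_roll [[396.0, 147.0]]
sanitiser [[456.0, 173.0]]
```

```bash
python3 -c "from plant import *;print(close_job())"
```

```text
the job is handed in; nothing more can be done
None
```

Both tubes are in the sleeves of their own size, cap up, pushed to depth and let go. I handed the job in at about 23 s of the 67 s allowed; `close_job()` gives no verdict.

- **Method:** the moves can't tilt the tool. So I tipped each tube about 30° in a light grip, against the rim of its foot block's well. Then I gripped harder, carried it over and slid it down along the bore.
- **Depth:** in the last scene picture, both bands read about 0.5–1.3 mm above the mouth, inside the ±5 mm limit. After the last 1 mm push on each tube, the reading barely changed. The plungers can't be seen, so depth rests on the band, the cap edge and the tool height. These agreed within about 2 mm.
- **Alignment:** in the scene view both caps are within about 1 pixel of where a tube in line with its bore would put them. In the top view they sit 2.5 pixels off along the lean. I put that down to the top camera seeing the cap's top face, and did not check it further.
- **Left alone:** the networks put the carton, label roll and bottle within 5 pixels of where they started. I did not recheck the purple and blue look-alikes, but nothing came close to them. The gripper ended open and clear, with no force reading.

I had used all 12 picture views before the final push on the slim tube. The last checks on both tubes were therefore numerical only.

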